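# Pack the pale-wood kit tray

### The arm

A 6-joint arm with a two-finger parallel gripper is mounted at the origin on a cart in front of the work surface, level with it; the furniture and walls round the work are solid. World frame = base frame: x ahead of the robot, y to its left, z up, the work surface at z = 0. Lengths are in m, angles in rad, forces in N, time in s.
With the tool pointing down it reaches from about 0.35 to 0.875 m from the base axis. Payload 4.2 kg.
Tool frame: the origin (TCP) lies midway between the tips of the shut fingers; the grasp point (between the pads) lies 19 mm behind it (r.grip_depth is the distance from the TCP to the grasp point, in m); z points along the fingers, y is the line along which they close (so a half turn about z gives the same grasp; the last joint's range is limited). The gripper opens to 85 mm and grips with 20 to 120 N. Pads are 22 mm wide; open, the fingers measure 114 mm over their backs; the gripper's body (76 mm by 85 mm) begins 54 mm behind the grasp point. The pads swing forward as they close: fully open they stand 13 mm farther back than shut.
Start: joints at [-1.059, 0.385, 0.008, 0, -1.194, -0.259], TCP at [0.156, -0.605, 0.231] pointing down, gripper open.
Joint ranges: [-3.14, 3.14], [-1.21, 2.06], [-1.07, 1.41], [-3.16, 2.05], [-2.99, -0.16], [-3.1, 3.1]. Speed limits (rad/s): [2.79, 2.79, 3.14, 3.14, 3.14, 3.14].

### API

Orientations are given as a unit quaternion [x, y, z, w].
In Python, from rig import sense, imaging, r, spotter gives the robot as it stands.
- The arm moves only by the tool jog_arm, never from a script. Its argument "series" is a list of rows, each an object with "delta_pos": the shift along the tool's x, y, z in units of 30 mm (1.0 is 30 mm), a list of three; "dr": the turn, a rotation vector about the tool's x, y, z in units of 5 degrees (1.0 is 5 degrees), a list of three; "hand": the opening in per cent of the stroke, from 0 (shut) to 100 (fully open). In form: [{"delta_pos": [dx, dy, dz], "dr": [ax, ay, az], "hand": hand}, ...]. A call has 1 to 10 rows; each row is the pose to reach, as a shift and turn from the pose commanded when the call began, along the tool's axes at that moment; what a row does not reach only later rows make up. A row lasts 1/12 s, in which the tool goes at most 41.7 mm and 7.16 degrees, less where a joint would pass 70% of its speed; a pose out of reach is approached as far as the arm can. A call with a gripper value outside its range is refused whole. The fingers move at their own pace and stop on an object; the grip force is fixed at half the most. Time passes only in rows, so rows that repeat a pose let the fingers close. It gives the time, the measured TCP pose, the force, the opening and the grip force at its end, in the units of the state.
- sense(): the state, without advancing time (a new reading comes with each control period).
- imaging.read_camera(name): name is "side" or "top" or "wrist"; returns a dict with "color" (420x560x3 uint8, red, green, blue), "range_z" (420x560 float32, m along the optical axis (not along the pixel's ray), 0 where there is no reading), "fx", "fy", "cx", "cy" (pixels), "R" (3x3) and "t" (3): a world point X has camera coordinates R X + t; the wrist camera has in their place "hand_eye" (4x4, takes a point from camera to tool coordinates, whose origin is the TCP and whose axes are the flange's). Camera axes: x right, y down, z forward; pixel columns grow to the right and rows downward; lengths in m; the calibration is good to about 2 mm. A picture is of the moment at which its call begins: read the wrist's pose just before it.
- r.finish_job(): hands the job in; it is judged then, once.
Trained networks look in a picture, given as the dict that the camera call returned (one of the last four; its "shot" number tells which), for a name from the list of things; names that differ only in an ending like _2 or _b are one class to them, and where a whole thing is asked for, a point or a joint stands for the part that bears it (a point fixed in the world has none). Each returns a list of dicts, best first, with "score" (0 to 1); they miss things now and then, are a little off and sometimes report something else, mostly with a low value. They report only what shows in the picture. A call takes as long as a camera call.
- spotter.find_in(picture, target): "extent" ([left, top, right, bottom] as shares, 0 to 1, of the picture: columns of its width, rows of its height, round what is visible of it).
- spotter.cut_out(picture, target): "mask" (420x560 bool, what is visible of it) and "extent" ([left, top, right, bottom] as shares, 0 to 1, of the picture: columns of its width, rows of its height, round what is visible of it).
The state is a dict: "time": time; "qpos": joint angles; "qd": joint speeds; "effort": joint torques, N m; "eef_pos": TCP position; "tool_rot": TCP orientation; "force": force on the tool from outside, world axes, zero at the start; "wrist_torque": the same for the moment, N m; "finger_gap": finger opening in m; "grip_force": force on a finger pad.
Only numpy, scipy, OpenCV 4.12 (cv2) and the standard library are available. Lean on these libraries where they do the work, as an engineer would, in place of code of your own. Each camera call takes 0.05 s, during which the arm holds its last target. There are 200 camera calls.

### The job

Pack the kit tray for the pale-wood fitting job: set the nearer of the two horn cleats on the blue mat, the pale wedge on the yellow mat and the pale flat offcut on the green mat, each the same way up as it lies now, centred on its mat and lengthwise along it. The reddish wedge and the reddish offcut are the wrong wood: leave them where they lie, undisturbed.

Things in the scene. Friction and masses are not known exactly. Their poses are not given: they have to be found in the camera images.
- horn_cleat_mid (a point): Pale wooden horn cleat (of the two on the bench the one nearer to the robot and the tray; the other, fixed further back to the right, over 0.8 m from the robot, is not meant), 24 wide x 150 long x 35 mm high, standing on its foot (24 x 50 x 20 mm high, under the middle); two horns 20 mm wide reach out to both ends, 15 to 35 mm up. Site at its centre, half-way up; its y axis runs along the length, x across, z up. Goes on the blue mat.
- wedge_0_mid (a point): PALE (straw-coloured) wooden wedge, 24 wide x 120 long, lying on its flat underside; it is 30 mm high at one end and tapers to a thin end, its long sides are upright and parallel. Site at its centre, 10 mm above its underside; its y axis runs along the length, x across, z up. Goes on the yellow mat.
- offcut_a_mid (a point): PALE flat offcut of board, 50 wide x 130 long x 22 mm high, lying flat. Site at its centre, half-way up; its y axis runs along the length, x across, z up. Goes on the green mat.
- wedge_1_mid (a point): REDDISH-brown wedge, the pale wedge's look-alike, 24 x 120 x 30 mm. Site at its centre, 10 mm above its underside; its y axis runs along the length, x across, z up. Not to be moved.
- offcut_b_mid (a point): REDDISH-brown offcut block, 45 wide x 90 long x 45 mm high. Site at its centre, half-way up; its y axis runs along the length, x across, z up. Not to be moved.
- mat_blue_top (a point): Blue mat fixed on the tray's floor, 165 x 62 mm, 3 mm thick. Site at the centre of its top face, 9 mm above the bench; its x axis runs along the mat's length, y across. The three mats lie side by side 72 mm apart (centre to centre) and swap places from start to start.
- mat_yellow_top (a point): Yellow mat, otherwise like the blue one.
- mat_green_top (a point): Green mat, otherwise like the blue one.
- kit_tray: Shallow wooden kit tray, fixed to the bench, 206 long (x) x 216 wide (y), floor 6 mm thick; 10 mm thick end boards, 28 mm high, across both ends of the mats (at x = +-98 mm), low lips 10 mm high along the two other sides (at y = +-105 mm); no dividers. Origin at the centre of its underside. A hand grinder 0.26 m high is bolted down to the left of the tray and a tool chest 0.3 m high stands behind its left corner: keep clear of them.

How it is judged:
By the outcome, as a careful person would: the job done as asked, in the order asked, and still so for the second after the job is handed in, with the robot touching nothing.
It also fails if it takes over 88 s, if anything falls off the work surface, if the arm or the gripper's body presses on something with over 40 N, if the wrist force passes 120 N, or if a joint passes its speed limit or range.

## Working session

There is one attempt and no reset: what is moved stays moved. The work goes in short steps, Python scripts to look and compute and a tool call to move; the robot and the scene stay as the last step left them, time stands still between calls to the robot, and variables do not carry over. Pictures are saved under pics/ and viewed, at most 14 in all, crops included, and the job is handed in when it is done.

Besides the shell and the picture viewer there is one more tool, called after "Call:" as name([rows], argument=value, ...), one row to a line, values as JSON. jog_arm: Moves the arm, as the interface text tells. Its arguments: {"type":"object","properties":{"series":{"type":"array"}},"required":["series"]}

```bash
mkdir -p pics; ls; python3 - <<'E'
from rig import sense, imaging, r, spotter
import cv2
s=sense();print({k:s[k] for k in('time','eef_pos','tool_rot','finger_gap')})
for n in('top','side'):
    p=imaging.read_camera(n)
    cv2.imwrite(f'pics/{n}0.png',p['color'][...,::-1])
    print(n,p['R'],p['t'],p['fx'],p['cx'],p['cy'])
    for t in('horn_cleat_mid','wedge_0_mid','offcut_a_mid','mat_blue_top','mat_yellow_top','mat_green_top','kit_tray'):
        try:print(t,[(round(d['score'],2),[round(float(e)*w) for e,w in zip(d['extent'],(560,420,560,420))]) for d in spotter.find_in(p,t)][:4])
        except Exception as e:print(t,e)
E
```

```text
pics
{'time': 0.0, 'eef_pos': array([ 0.15619016, -0.60454971,  0.23020863]), 'tool_rot': array([-1.25976579e-01,  9.92032603e-01,  1.08776557e-03, -1.81394014e-04]), 'finger_gap': 0.08549706366071702}
top [[-0.39051541 -0.92058216  0.00511873]
 [-0.89210039  0.3770489  -0.24897996]
 [ 0.2272765  -0.10179693 -0.96849511]] [0.31274972 0.45704139 0.98437649] 476.7950606367284 288.6652606990745 213.6410422257035
horn_cleat_mid [(0.82, [222, 156, 276, 189]), (0.47, [150, 224, 281, 352])]
wedge_0_mid [(0.62, [286, 190, 323, 231])]
offcut_a_mid [(0.74, [301, 152, 359, 204])]
mat_blue_top [(0.97, [157, 239, 219, 309])]
mat_yellow_top [(0.83, [185, 247, 243, 326])]
mat_green_top [(0.83, [210, 264, 275, 344])]
kit_tray [(0.79, [150, 223, 278, 354])]
side [[-0.46151286 -0.88712678 -0.00345899]
 [-0.71235086  0.37290684 -0.59455592]
 [ 0.52873636 -0.27193119 -0.80404682]] [0.34284078 0.38997823 0.76121905] 394.8659504023464 278.8607793602249 204.42228421033096
horn_cleat_mid [(0.7, [218, 170, 263, 194]), (0.47, [211, 262, 267, 332]), (0.34, [283, 167, 333, 207])]
wedge_0_mid [(0.61, [270, 198, 311, 231])]
offcut_a_mid [(0.82, [285, 169, 333, 206]), (0.18, [148, 227, 275, 342])]
mat_blue_top [(0.75, [158, 236, 211, 301])]
mat_yellow_top [(0.7, [182, 248, 242, 315])]
mat_green_top [(0.73, [213, 262, 265, 329])]
kit_tray [(0.68, [150, 225, 276, 343])]
```

View pics/top0.png

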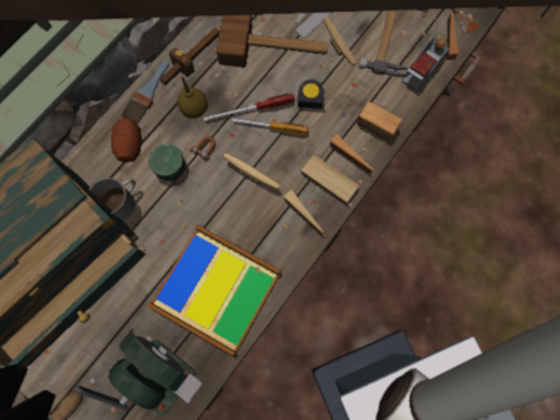

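View pics/side0.png

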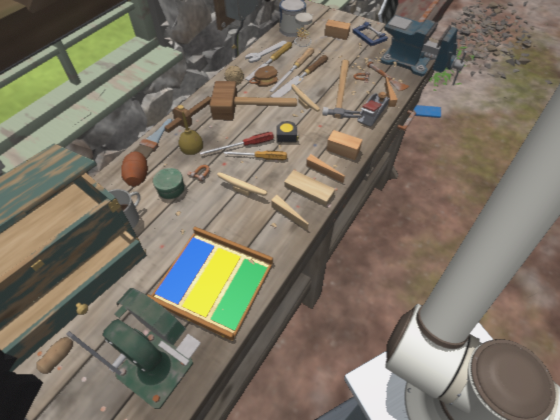

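The top view shows the cleat at (251,171), pale wedge (304,213), pale offcut (330,179), red wedge (352,154) and red block (380,119). The tray mats run blue, yellow, green from left to right, around (213,285). Next I'll compute world poses from masks and depth.

```bash
cat > h.py <<'E'
from rig import sense, imaging, r, spotter
import numpy as np, cv2
from scipy.spatial.transform import Rotation as Ro
def cloud(p,mask,s=None):
    v,u=np.nonzero(mask&(p['range_z']>0)); z=p['range_z'][v,u]
    X=np.c_[(u-p['cx'])/p['fx']*z,(v-p['cy'])/p['fy']*z,z]
    if 'hand_eye' in p:
        H=np.array(p['hand_eye']);X=X@H[:3,:3].T+H[:3,3]
        return Ro.from_quat(s['tool_rot']).apply(X)+s['eef_pos']
    return (X-p['t'])@p['R']
def rect(X):
    (c,wh,a)=cv2.minAreaRect(X[:,:2].astype(np.float32))
    if wh[0]<wh[1]: wh=wh[::-1];a+=90
    return np.round(c,4),np.round(wh,4),round((a+90)%180-90,1)
def mats(p,s=None):
    hsv=cv2.cvtColor(p['color'],cv2.COLOR_RGB2HSV);o={}
    for n,lo,hi in(('blue',105,125),('yellow',26,34),('green',50,75)):
        m=cv2.inRange(hsv,(lo,150,60),(hi,255,255))
        m=cv2.morphologyEx(m,cv2.MORPH_OPEN,np.ones((3,3)))
        k,l,st,_=cv2.connectedComponentsWithStats(m)
        if k>1:
            i=1+st[1:,4].argmax();o[n]=cloud(p,l==i,s)
    return o
E
python3 - <<'E'
from h import *
for n in('top','side'):
    p=imaging.read_camera(n);print(n)
    for k,X in mats(p).items():print(k,rect(X),np.median(X[:,2]).round(4))
    for t in('horn_cleat_mid','wedge_0_mid','offcut_a_mid','wedge_1_mid','offcut_b_mid'):
        for d in spotter.cut_out(p,t)[:3]:
            X=cloud(p,cv2.erode(d['mask'].astype(np.uint8),np.ones((2,2)))>0)
            Y=X[X[:,2]>0.008]
            if len(Y)>20:
                c,wh,a=rect(Y);e=(Y[:,:2]-c)@[np.cos(np.radians(a)),np.sin(np.radians(a))]
                print(t,round(d['score'],2),c,wh,a,'z',np.percentile(Y[:,2],[5,50,95]).round(3),'zends',[np.median(Y[q,2]).round(3) if q.any() else 0 for q in(e<-.03,e>.03)])
E
```

```text
top
blue (array([0.5178, 0.3645]), array([0.1611, 0.0604]), -51.7) 0.0081
yellow (array([0.4613, 0.3198]), array([0.1648, 0.0629]), -52.0) 0.0081
green (array([0.4045, 0.2755]), array([0.1601, 0.0575]), -51.6) 0.0083
horn_cleat_mid 0.91 [0.6736 0.1471] [0.145  0.0215] 36.1 z [0.016 0.031 0.036] zends [np.float64(0.032), np.float64(0.032)]
wedge_0_mid 0.86 [0.543  0.0732] [0.1038 0.018 ] 21.7 z [0.015 0.029 0.032] zends [np.float64(0.028), np.float64(0.029)]
wedge_0_mid 0.61 [0.4598 0.319 ] [0.2121 0.2029] 38.3 z [0.008 0.025 0.029] zends [np.float64(0.025), np.float64(0.025)]
offcut_a_mid 0.8 [ 0.5917 -0.0141] [0.1267 0.0496] 31.5 z [0.016 0.021 0.024] zends [np.float64(0.021), np.float64(0.021)]
wedge_1_mid 0.75 [ 0.6251 -0.0882] [0.1161 0.0219] 26.9 z [0.011 0.027 0.032] zends [np.float64(0.022), np.float64(0.028)]
wedge_1_mid 0.68 [0.6727 0.1471] [0.141  0.0183] 34.2 z [0.017 0.032 0.036] zends [np.float64(0.033), np.float64(0.033)]
offcut_b_mid 0.73 [ 0.6753 -0.1803] [0.0858 0.0478] 35.5 z [0.015 0.043 0.047] zends [np.float64(0.043), np.float64(0.043)]
side
blue (array([0.519 , 
[... 225 characters left out ...]
3] [0.1441 0.0209] 32.4 z [0.012 0.032 0.036] zends [np.float64(0.033), np.float64(0.033)]
wedge_0_mid 0.79 [0.5381 0.0767] [0.1157 0.0202] 15.0 z [0.01  0.028 0.032] zends [np.float64(0.021), np.float64(0.029)]
offcut_a_mid 0.86 [ 0.593  -0.0135] [0.1273 0.05  ] 30.6 z [0.012 0.022 0.025] zends [np.float64(0.021), np.float64(0.022)]
wedge_1_mid 0.89 [ 0.6259 -0.087 ] [0.1157 0.0224] 25.9 z [0.01  0.026 0.032] zends [np.float64(0.02), np.float64(0.028)]
offcut_b_mid 0.79 [ 0.676 -0.178] [0.0864 0.0479] 35.9 z [0.012 0.043 0.047] zends [np.float64(0.039), np.float64(0.043)]
offcut_b_mid 0.19 [0.4615 0.3204] [0.1621 0.0618] -52.1 z [0.008 0.01  0.012] zends [np.float64(0.01), np.float64(0.01)]
```

```bash
cat >> h.py <<'E'
def go(xyz,yaw,s=None,P=None):
    """units for a move to tool-down pose, tool y axis at yaw (deg); P=(pos,quat) start"""
    s=s or sense(); p0,R0=P or (s['eef_pos'],Ro.from_quat(s['tool_rot']))
    a=np.radians(yaw);y=np.array([np.cos(a),np.sin(a),0]);z=np.array([0,0,-1.])
    R1=Ro.from_matrix(np.c_[np.cross(y,z),y,z])
    d=R0.inv().apply(np.array(xyz)-p0); rv=(R0.inv()*R1).as_rotvec(degrees=True)
    print('dpos',(d/.03).round(2).tolist(),'dr',(rv/5).round(2).tolist(),'rows',round(max(np.linalg.norm(d)/.0417,np.linalg.norm(rv)/7.16),1))
    return np.array(xyz),R1
E
python3 - <<'E'
from h import *
from scipy.spatial import cKDTree
print(np.round(imaging.read_camera('wrist')['hand_eye'],3).tolist())
for n in('top','side'):
    p=imaging.read_camera(n);X=cloud(p,np.ones((420,560),bool))
    B=X[(X[:,2]>.06)&(X[:,0]>.15)&(X[:,0]<1)&(X[:,1]>.1)]
    for c in((.518,.3645),(.462,.32),(.405,.2755)):
        d=np.linalg.norm(B[:,:2]-c,axis=1);o=d.argsort()[[0,200,1000]];print(n,c,d[o].round(3),B[o].round(3).tolist())
a=go((.62,.08,.30),112)
E
```

```text
[[0.0, -0.964, -0.265, 0.067], [1.0, 0.0, -0.0, 0.001], [0.0, -0.265, 0.964, -0.143], [0.0, 0.0, 0.0, 1.0]]
top (0.518, 0.3645) [0.101 0.114 0.121] [[0.59, 0.436, 0.076], [0.573, 0.264, 0.762], [0.54, 0.245, 0.807]]
top (0.462, 0.32) [0.103 0.104 0.108] [[0.51, 0.229, 0.827], [0.504, 0.226, 0.836], [0.485, 0.214, 0.852]]
top (0.405, 0.2755) [0.092 0.093 0.095] [[0.451, 0.196, 0.88], [0.452, 0.195, 0.877], [0.469, 0.205, 0.86]]
side (0.518, 0.3645) [0.102 0.128 0.151] [[0.591, 0.436, 0.061], [0.571, 0.481, 0.07], [0.397, 0.455, 0.217]]
side (0.462, 0.32) [0.146 0.156 0.174] [[0.385, 0.444, 0.222], [0.35, 0.429, 0.22], [0.389, 0.478, 0.143]]
side (0.405, 0.2755) [0.156 0.163 0.179] [[0.33, 0.412, 0.202], [0.327, 0.418, 0.204], [0.399, 0.455, 0.217]]
dpos [-20.68, 18.24, -2.29] dr [-0.0, -0.0, -1.5] rows 19.9
```

Call:
jog_arm([
  {"delta_pos": [-20.7, 18.2, -2.3], "dr": [0, 0, -1.5], "hand": 100},
  {"delta_pos": [-20.7, 18.2, -2.3], "dr": [0, 0, -1.5], "hand": 100},
  {"delta_pos": [-20.7, 18.2, -2.3], "dr": [0, 0, -1.5], "hand": 100},
  {"delta_pos": [-20.7, 18.2, -2.3], "dr": [0, 0, -1.5], "hand": 100},
  {"delta_pos": [-20.7, 18.2, -2.3], "dr": [0, 0, -1.5], "hand": 100},
  {"delta_pos": [-20.7, 18.2, -2.3], "dr": [0, 0, -1.5], "hand": 100},
  {"delta_pos": [-20.7, 18.2, -2.3], "dr": [0, 0, -1.5], "hand": 100},
  {"delta_pos": [-20.7, 18.2, -2.3], "dr": [0, 0, -1.5], "hand": 100},
  {"delta_pos": [-20.7, 18.2, -2.3], "dr": [0, 0, -1.5], "hand": 100},
  {"delta_pos": [-20.7, 18.2, -2.3], "dr": [0, 0, -1.5], "hand": 100},
])

```text
time: 2.38
eef_pos: [0.3904, -0.2598, 0.2666]
tool_rot: [-0.191, 0.982, -0.0, 0.001]
force: [1.1, -0.8, -0.3]
finger_gap: 0.0851
grip_force: 0.0
```

```bash
python3 - <<'E'
from h import *
s=sense();print(s['time'],s['eef_pos'],s['qd'].round(2));a=go((.62,.08,.30),112)
E
```

```text
2.3833 [ 0.39037626 -0.25980572  0.26661411] [ 1.07 -0.05  0.05  0.   -0.09 -1.06]
dpos [-11.34, 7.64, -1.11] dr [-0.01, 0.01, -0.0] rows 9.9
```

Call:
jog_arm([
  {"delta_pos": [-11.3, 7.6, -1.1], "dr": [0, 0, 0], "hand": 60},
  {"delta_pos": [-11.3, 7.6, -1.1], "dr": [0, 0, 0], "hand": 60},
  {"delta_pos": [-11.3, 7.6, -1.1], "dr": [0, 0, 0], "hand": 60},
  {"delta_pos": [-11.3, 7.6, -1.1], "dr": [0, 0, 0], "hand": 60},
  {"delta_pos": [-11.3, 7.6, -1.1], "dr": [0, 0, 0], "hand": 60},
  {"delta_pos": [-11.3, 7.6, -1.1], "dr": [0, 0, 0], "hand": 60},
  {"delta_pos": [-11.3, 7.6, -1.1], "dr": [0, 0, 0], "hand": 60},
  {"delta_pos": [-11.3, 7.6, -1.1], "dr": [0, 0, 0], "hand": 60},
  {"delta_pos": [-11.3, 7.6, -1.1], "dr": [0, 0, 0], "hand": 60},
  {"delta_pos": [-11.3, 7.6, -1.1], "dr": [0, 0, 0], "hand": 60},
])

```text
time: 3.22
eef_pos: [0.6198, 0.0792, 0.2991]
tool_rot: [-0.191, 0.982, 0.0, 0.0]
force: [-0.2, -1.3, -0.5]
finger_gap: 0.0512
grip_force: 0.0
```

```bash
cat > look.py <<'E'
from h import *
import sys
s=sense();p=imaging.read_camera('wrist');cv2.imwrite(sys.argv[1],p['color'][...,::-1])
print(s['time'],s['eef_pos'].round(4),s['qpos'].round(2))
for t in sys.argv[2:]:
    for d in spotter.cut_out(p,t)[:2]:
        X=cloud(p,d['mask'],s);Y=X[X[:,2]>0.006]
        if len(Y)<50: continue
        c,wh,a=rect(Y);e=(Y[:,:2]-c)@[np.cos(np.radians(a)),np.sin(np.radians(a))]
        print(t,round(d['score'],2),(np.array(d['extent'])*[560,420,560,420]).round(),c,wh,a,'z',np.percentile(Y[:,2],[5,50,95]).round(3),'zends',[np.median(Y[q,2]).round(3) if q.any() else 0 for q in(e<-.04,e>.04)])
E
python3 look.py pics/w1.png horn_cleat_mid wedge_0_mid offcut_a_mid wedge_1_mid
```

```text
3.2167 [0.6198 0.0792 0.2991] [ 0.39  0.35  0.12  0.   -1.34 -1.57]
horn_cleat_mid 0.85 [291. 184. 324. 280.] [0.6778 0.1464] [0.1499 0.0239] 35.2 z [0.025 0.034 0.036] zends [np.float64(0.034), np.float64(0.034)]
offcut_a_mid 0.67 [195.  86. 248. 187.] [ 0.5959 -0.0161] [0.13   0.0534] 30.5 z [0.021 0.022 0.024] zends [np.float64(0.022), np.float64(0.022)]
wedge_1_mid 0.92 [156.  93. 185. 187.] [ 0.6286 -0.0893] [0.1187 0.0227] 28.8 z [0.01  0.03  0.032] zends [np.float64(0.025), np.float64(0.03)]
wedge_1_mid 0.71 [406.  47. 537. 130.] [0.406  0.2763] [0.1681 0.0625] -51.9 z [0.008 0.009 0.011] zends [np.float64(0.009), np.float64(0.009)]
```

View pics/w1.png

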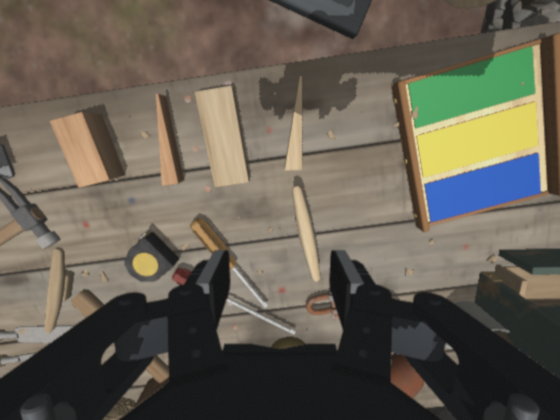

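The wrist view shows the cleat at (307,232), the pale wedge at (295,125) with its thick end at the bottom, the offcut at (222,135) and the whole tray on the right. The fingers have room around the cleat.

```bash
python3 - <<'E'
from h import *
s=sense();p=imaging.read_camera('wrist')
for k,X in mats(p,s).items():print(k,rect(X),np.median(X[:,2]).round(4))
a=go((.6775,.1465,.10),125);a=go((.6775,.1465,.006),125)
# pale wedge by height in its pixel window
m=np.zeros((420,560),bool);m[75:178,278:312]=1
X=cloud(p,m,s);Y=X[X[:,2]>.006];c,wh,a=rect(Y);e=(Y[:,:2]-c)@[np.cos(np.radians(a)),np.sin(np.radians(a))]
print(c,wh,a,[np.median(Y[q,2]).round(3) for q in(e<-.03,abs(e)<.01,e>.03)])
E
```

```text
blue (array([0.5197, 0.364 ]), array([0.1628, 0.0592]), -51.7) 0.0094
dpos [-2.72, 1.44, 6.63] dr [-0.0, -0.01, -2.61] rows 5.3
dpos [-2.72, 1.44, 9.76] dr [-0.0, -0.01, -2.61] rows 7.4
[0.541  0.0708] [0.1201 0.0221] 19.2 [np.float64(0.03), np.float64(0.03), np.float64(0.03)]
```

```bash
python3 - <<'E'
from h import *
s=sense();p=imaging.read_camera('wrist')
m=np.zeros((420,560),bool);m[70:180,275:318]=1
X=cloud(p,m,s);c=np.array([.541,.0708]);a=np.radians(19.2)
e=(X[:,:2]-c)@[np.cos(a),np.sin(a)];f=(X[:,:2]-c)@[-np.sin(a),np.cos(a)]
for lo in np.arange(-.07,.07,.01):
    q=(e>lo)&(e<lo+.01)&(abs(f)<.025);h=q&(X[:,2]>.008)
    print(round(lo+.005,3),X[q,2].max().round(3),np.median(X[h,2]).round(3) if h.any() else 0,(f[h].min().round(4),f[h].max().round(4)) if h.any() else '')
cv2.imwrite('pics/w1c.png',cv2.resize(p['color'][60:190,130:330,::-1],None,fx=4,fy=4,interpolation=2))
E
```

```text
-0.065 0.003 0 
-0.055 0.031 0.03 (np.float64(0.0005), np.float64(0.0047))
-0.045 0.031 0.03 (np.float64(-0.0007), np.float64(0.0053))
-0.035 0.032 0.03 (np.float64(-0.0017), np.float64(0.006))
-0.025 0.032 0.03 (np.float64(-0.0028), np.float64(0.0068))
-0.015 0.033 0.03 (np.float64(-0.0039), np.float64(0.0075))
-0.005 0.032 0.03 (np.float64(-0.0049), np.float64(0.0081))
0.005 0.032 0.03 (np.float64(-0.0059), np.float64(0.0089))
0.015 0.032 0.031 (np.float64(-0.0068), np.float64(0.0096))
0.025 0.033 0.03 (np.float64(-0.0077), np.float64(0.0102))
0.035 0.032 0.031 (np.float64(-0.0091), np.float64(0.0111))
0.045 0.033 0.03 (np.float64(-0.0103), np.float64(0.0115))
0.055 0.032 0.03 (np.float64(-0.0113), np.float64(0.0124))
0.065 0.003 0 
0.075 0.003 0
```

View pics/w1c.png

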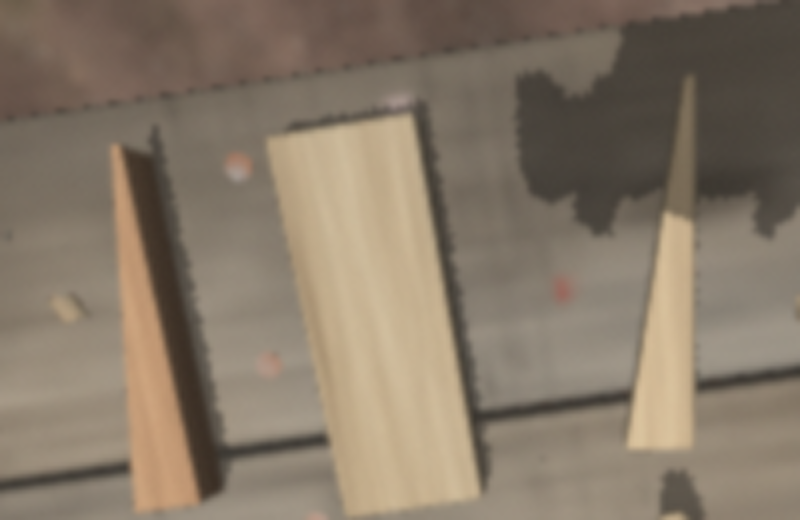

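Call:
jog_arm([
  {"delta_pos": [-2.7, 1.45, 6.6], "dr": [0, 0, -2.6], "hand": 60},
  {"delta_pos": [-2.7, 1.45, 6.6], "dr": [0, 0, -2.6], "hand": 60},
  {"delta_pos": [-2.7, 1.45, 6.6], "dr": [0, 0, -2.6], "hand": 60},
  {"delta_pos": [-2.7, 1.45, 6.6], "dr": [0, 0, -2.6], "hand": 60},
  {"delta_pos": [-2.7, 1.45, 6.6], "dr": [0, 0, -2.6], "hand": 60},
  {"delta_pos": [-2.7, 1.45, 6.6], "dr": [0, 0, -2.6], "hand": 60},
])

```text
time: 4.07
eef_pos: [0.6745, 0.1465, 0.0937]
tool_rot: [-0.3, 0.954, 0.0, -0.006]
force: [-0.1, -0.3, -1.7]
finger_gap: 0.0517
grip_force: 0.0
```

The pale wedge at crop (665,300) is a triangle in plan with a level top about 30 mm high, so it lies on its side. I'll keep it that way up. Next is a check above the cleat.

```bash
python3 look.py pics/w2.png horn_cleat_mid; python3 - <<'E'
from h import *
s=sense();print(s['eef_pos'],s['tool_rot'].round(4));a=go((.6775,.1465,.006),125)
E
```

```text
4.0667 [0.6745 0.1465 0.0937] [ 0.45  0.61  0.03 -0.   -1.   -1.41]
horn_cleat_mid 0.77 [260. 126. 294. 324.] [0.6785 0.1463] [0.1498 0.0234] 35.3 z [0.029 0.034 0.035] zends [np.float64(0.034), np.float64(0.034)]
[0.67621106 0.14614639 0.09838189] [-3.003e-01  9.538e-01 -4.000e-04 -2.900e-03]
dpos [-0.06, -0.02, 3.08] dr [0.01, -0.07, -0.01] rows 2.2
```

View pics/w2.png

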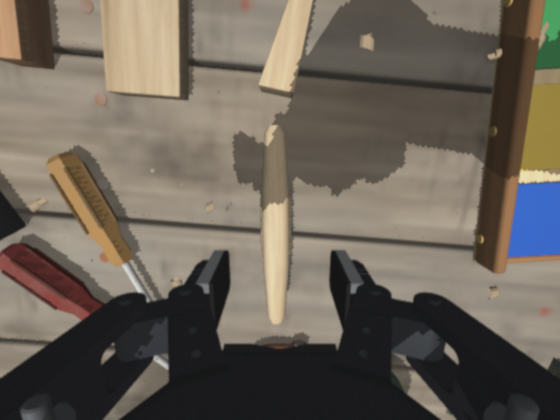

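The cleat at (275,225) sits between the fingers, with nothing in their way on either side. Going down to grip it.

Call:
jog_arm([
  {"delta_pos": [0, 0, 1.2], "dr": [0, 0, 0], "hand": 60},
  {"delta_pos": [0, 0, 2.2], "dr": [0, 0, 0], "hand": 60},
  {"delta_pos": [0, 0, 2.8], "dr": [0, 0, 0], "hand": 60},
  {"delta_pos": [0, 0, 3.1], "dr": [0, 0, 0], "hand": 60},
  {"delta_pos": [0, 0, 3.1], "dr": [0, 0, 0], "hand": 60},
  {"delta_pos": [0, 0, 3.1], "dr": [0, 0, 0], "hand": 5},
  {"delta_pos": [0, 0, 3.1], "dr": [0, 0, 0], "hand": 5},
  {"delta_pos": [0, 0, 3.1], "dr": [0, 0, 0], "hand": 5},
  {"delta_pos": [0, 0, 3.1], "dr": [0, 0, 0], "hand": 5},
  {"delta_pos": [0, 0, 3.1], "dr": [0, 0, 0], "hand": 5},
])

```text
time: 5.0
eef_pos: [0.6795, 0.1477, 0.0114]
tool_rot: [-0.301, 0.954, -0.0, 0.003]
force: [-0.2, -0.8, 6.5]
finger_gap: 0.0222
grip_force: 59.8
```

Call:
jog_arm([
  {"delta_pos": [0, 0, -0.4], "dr": [0, 0, 0], "hand": 5},
  {"delta_pos": [0, 0, -1.2], "dr": [0, 0, 0], "hand": 5},
  {"delta_pos": [0, 0, -2.5], "dr": [0, 0, 0], "hand": 5},
  {"delta_pos": [0, 0, -3.8], "dr": [0, 0, 0], "hand": 5},
  {"delta_pos": [0, 0, -4.7], "dr": [0, 0, 0], "hand": 5},
  {"delta_pos": [0, 0, -4.7], "dr": [0, 0, 0], "hand": 5},
])

```text
time: 5.5
eef_pos: [0.6815, 0.1485, 0.1589]
tool_rot: [-0.301, 0.954, -0.0, 0.008]
force: [0.8, 0.5, 1.0]
finger_gap: 0.022
grip_force: 59.0
```

```bash
python3 - <<'E'
from h import *
s=sense();print(s['eef_pos'],s['finger_gap'],s['qpos'].round(2))
a=go((.519,.364,.15),218)
E
```

```text
[0.68149902 0.14851759 0.15891606] 0.02196974437359082 [ 0.45  0.55  0.09  0.   -1.1  -1.41]
dpos [0.31, 8.99, 0.25] dr [-0.19, 0.09, -18.59] rows 13.0
```

Call:
jog_arm([
  {"delta_pos": [0.25, 1.2, 0], "dr": [0, 0, -1.4], "hand": 5},
  {"delta_pos": [0.25, 2.2, 0], "dr": [0, 0, -2.8], "hand": 5},
  {"delta_pos": [0.25, 3.2, 0], "dr": [0, 0, -4.2], "hand": 5},
  {"delta_pos": [0.25, 4.2, 0], "dr": [0, 0, -5.6], "hand": 5},
  {"delta_pos": [0.25, 5.2, 0], "dr": [0, 0, -7], "hand": 5},
  {"delta_pos": [0.25, 6.2, 0], "dr": [0, 0, -8.4], "hand": 5},
  {"delta_pos": [0.25, 7.2, 0], "dr": [0, 0, -9.8], "hand": 5},
  {"delta_pos": [0.25, 8.0, 0], "dr": [0, 0, -11.2], "hand": 5},
  {"delta_pos": [0.25, 8.6, 0], "dr": [0, 0, -12.6], "hand": 5},
  {"delta_pos": [0.25, 8.95, 0], "dr": [0, 0, -14], "hand": 5},
])

```text
time: 6.33
eef_pos: [0.5159, 0.3649, 0.1498]
tool_rot: [0.796, -0.606, -0.0, -0.001]
force: [0.6, -0.5, -0.9]
finger_gap: 0.0221
grip_force: 59.0
```

Call:
jog_arm([
  {"delta_pos": [0, 0, 0], "dr": [0, 0, -1.4], "hand": 5},
  {"delta_pos": [0, 0, 0], "dr": [0, 0, -2.8], "hand": 5},
  {"delta_pos": [0, 0, 0], "dr": [0, 0, -4.0], "hand": 5},
  {"delta_pos": [0, 0, 0], "dr": [0, 0, -4.6], "hand": 5},
  {"delta_pos": [0, 0, 0], "dr": [0, 0, -4.6], "hand": 5},
  {"delta_pos": [0, 0, 0], "dr": [0, 0, -4.6], "hand": 5},
])

```text
time: 6.83
eef_pos: [0.5173, 0.363, 0.1495]
tool_rot: [0.898, -0.439, -0.0, -0.0]
force: [-0.3, -0.9, -0.8]
finger_gap: 0.0222
grip_force: 59.0
```

```bash
cat > place.py <<'E'
from h import *
import sys
s=sense();p=imaging.read_camera('wrist');cv2.imwrite(sys.argv[1],p['color'][...,::-1])
print(s['time'],s['eef_pos'].round(4),s['tool_rot'].round(3),s['finger_gap'],Ro.from_quat(s['tool_rot']).as_matrix()[:,1].round(3))
X=cloud(p,np.ones((420,560),bool),s);l=Ro.from_quat(s['tool_rot']).inv().apply(X-s['eef_pos'])
q=(l[:,2]>-.045)&(l[:,2]<.03)&(abs(l[:,0])<.09)&(abs(l[:,1])<.03)&(l[:,0]<-.013)
print('held, tool frame: x',l[q,0].min().round(4),'y-range',np.percentile(l[q,1],[1,50,99]).round(4),'z',np.percentile(l[q,2],[1,50,99]).round(4))
g=l[q];b=[np.median(g[(g[:,0]>u)&(g[:,0]<u+.012),1]).round(4) if ((g[:,0]>u)&(g[:,0]<u+.012)).any() else None for u in np.arange(-.085,-.013,.012)];print('mid y by x',b)
for k,Y in mats(p,s).items():print(k,rect(Y),np.median(Y[:,2]).round(4),len(Y))
E
python3 place.py pics/w3.png
```

```text
6.8333 [0.5173 0.363  0.1495] [ 0.898 -0.439 -0.    -0.   ] 0.022161146732531254 [-0.789 -0.614 -0.001]
held, tool frame: x -0.036 y-range [-0.011   0.0003  0.0112] z [-0.0236 -0.0218 -0.0068]
mid y by x [None, None, None, None, np.float64(0.0003), np.float64(0.0003), None]
blue (array([0.5483, 0.3657]), array([0.1281, 0.0165]), -53.9) 0.0096 1617
```

View pics/w3.png

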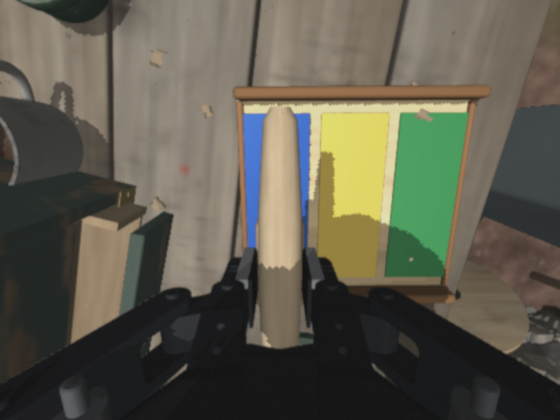

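The cleat is held square, with its near end at (280,107) and far end at (280,345). The blue mat is below it and the chest about 100 mm to the left. Now measuring the exact hold and the mat centre.

```bash
cat > held.py <<'E'
from h import *
import sys
z0,z1=float(sys.argv[1]),float(sys.argv[2])
s=sense();p=imaging.read_camera('wrist');Ri=Ro.from_quat(s['tool_rot']).inv()
X=cloud(p,np.ones((420,560),bool),s);l=Ri.apply(X-s['eef_pos'])
m=((l[:,2]>z0)&(l[:,2]<z1)&(abs(l[:,0])<.12)&(abs(l[:,1])<.03))
k=np.zeros((420,560),bool);v,u=np.nonzero(p['range_z']>0);k[v[m],u[m]]=1
n,lab,st,_=cv2.connectedComponentsWithStats(k.astype(np.uint8));i=1+st[1:,4].argmax()
g=l[m][lab[v[m],u[m]]==i];print('s',s['time'],s['eef_pos'].round(4),'held x',np.percentile(g[:,0],[.2,99.8]).round(4))
for a in np.arange(-.09,.09,.015):
    q=(g[:,0]>a)&(g[:,0]<a+.015)
    if q.sum()>8:print(round(a+.0075,3),'y',np.percentile(g[q,1],[2,98]).round(4),'z',np.median(g[q,2]).round(4))
hsv=cv2.cvtColor(p['color'],cv2.COLOR_RGB2HSV)
for nme in('mat_yellow_top','mat_green_top','mat_blue_top','kit_tray'):
    for d in spotter.cut_out(p,nme)[:1]:
        Y=cloud(p,d['mask'],s);Y=Y[Y[:,2]<.016] if 'mat' in nme else Y[Y[:,2]<.035];print(nme,round(d['score'],2),rect(Y))
E
python3 held.py -.032 -.005
```

```text
s 6.8833 [0.5173 0.363  0.1494] held x [-0.0344  0.0752]
-0.038 y [-0.0086  0.0093] z -0.0216
-0.022 y [-0.0097  0.01  ] z -0.0217
-0.008 y [-0.011   0.0112] z -0.0221
0.008 y [-0.0233  0.0234] z -0.0219
0.022 y [-0.0107  0.011 ] z -0.022
0.038 y [-0.0088  0.009 ] z -0.0223
0.053 y [-0.0076  0.0082] z -0.023
0.068 y [-0.0065  0.007 ] z -0.0236
0.082 y [-0.0033  0.0039] z -0.0231
mat_green_top 0.76 (array([0.4066, 0.2754]), array([0.1649, 0.0627]), -51.9)
mat_blue_top 0.62 (array([0.53  , 0.3504]), array([0.1301, 0.0621]), -51.6)
kit_tray 0.89 (array([0.4646, 0.3171]), array([0.2294, 0.2071]), 37.2)
```

```bash
python3 - <<'E'
from h import *
a=go((.5199,.3642,.024),218.1)
E
```

```text
dpos [0.02, -0.09, 4.17] dr [-0.0, 0.0, -0.03] rows 3.0
```

Call:
jog_arm([
  {"delta_pos": [0, -0.1, 1.2], "dr": [0, 0, 0], "hand": 5},
  {"delta_pos": [0, -0.1, 2.4], "dr": [0, 0, 0], "hand": 5},
  {"delta_pos": [0, -0.1, 3.2], "dr": [0, 0, 0], "hand": 5},
  {"delta_pos": [0, -0.1, 3.7], "dr": [0, 0, 0], "hand": 5},
  {"delta_pos": [0, -0.1, 3.9], "dr": [0, 0, 0], "hand": 5},
  {"delta_pos": [0, -0.1, 4.05], "dr": [0, 0, 0], "hand": 5},
  {"delta_pos": [0, -0.1, 4.15], "dr": [0, 0, 0], "hand": 5},
  {"delta_pos": [0, -0.1, 4.15], "dr": [0, 0, 0], "hand": 5},
  {"delta_pos": [0, -0.1, 4.15], "dr": [0, 0, 0], "hand": 5},
])

```text
time: 7.88
eef_pos: [0.5203, 0.3655, 0.0256]
tool_rot: [0.899, -0.438, 0.0, -0.001]
force: [0.5, -0.5, -0.9]
finger_gap: 0.0224
grip_force: 59.0
```

Call:
jog_arm([
  {"delta_pos": [0, 0.02, 0.05], "dr": [0, 0, 0], "hand": 5},
  {"delta_pos": [0, 0.02, 0.08], "dr": [0, 0, 0], "hand": 5},
  {"delta_pos": [0, 0.02, 0.08], "dr": [0, 0, 0], "hand": 5},
])

```text
time: 8.13
eef_pos: [0.5194, 0.3646, 0.0225]
tool_rot: [0.899, -0.439, 0.0, -0.0]
force: [-0.2, 0.5, -1.3]
finger_gap: 0.022
grip_force: 59.0
```

Call:
jog_arm([
  {"delta_pos": [0, 0, 0.02], "dr": [0, 0, 0], "hand": 50},
  {"delta_pos": [0, 0, 0.02], "dr": [0, 0, 0], "hand": 50},
  {"delta_pos": [0, 0, 0], "dr": [0, 0, 0], "hand": 50},
  {"delta_pos": [0, 0, -0.5], "dr": [0, 0, 0], "hand": 50},
  {"delta_pos": [0, 0, -1.5], "dr": [0, 0, 0], "hand": 50},
  {"delta_pos": [0, 0, -2.7], "dr": [0, 0, 0], "hand": 50},
  {"delta_pos": [0, 0, -4], "dr": [0, 0, 0], "hand": 50},
  {"delta_pos": [0, 0, -5], "dr": [0, 0, 0], "hand": 50},
  {"delta_pos": [0, 0, -5], "dr": [0, 0, 0], "hand": 50},
  {"delta_pos": [0, 0, -5], "dr": [0, 0, 0], "hand": 50},
])

```text
time: 8.97
eef_pos: [0.5201, 0.3654, 0.175]
tool_rot: [0.899, -0.438, 0.001, -0.003]
force: [-0.4, 0.3, -1.1]
finger_gap: 0.0426
grip_force: 0.0
```

```bash
python3 look.py pics/w4.png horn_cleat_mid; python3 - <<'E'
from h import *
P=go((.548,.073,.17),108)
E
```

```text
8.9667 [0.5201 0.3654 0.175 ] [ 0.87  0.44 -0.05  0.   -1.07 -0.2 ]
horn_cleat_mid 0.82 [270. 119. 297. 274.] [0.5195 0.3629] [0.1512 0.0252] -53.2 z [0.028 0.042 0.044] zends [np.float64(0.043), np.float64(0.043)]
dpos [8.25, 5.2, 0.05] dr [0.01, -0.01, 21.99] rows 15.4
```

Call:
jog_arm([
  {"delta_pos": [1, 0.6, 0], "dr": [0, 0, -1.4], "hand": 50},
  {"delta_pos": [2.1, 1.3, 0], "dr": [0, 0, -2.8], "hand": 50},
  {"delta_pos": [3.2, 2, 0], "dr": [0, 0, -4.2], "hand": 50},
  {"delta_pos": [4.3, 2.7, 0], "dr": [0, 0, -5.6], "hand": 50},
  {"delta_pos": [5.4, 3.4, 0], "dr": [0, 0, -7], "hand": 50},
  {"delta_pos": [6.4, 4.1, 0], "dr": [0, 0, -8.4], "hand": 50},
  {"delta_pos": [7.3, 4.7, 0], "dr": [0, 0, -9.8], "hand": 50},
  {"delta_pos": [8, 5.1, 0], "dr": [0, 0, -11.2], "hand": 50},
  {"delta_pos": [8.25, 5.2, 0], "dr": [0, 0, -12.6], "hand": 50},
  {"delta_pos": [8.25, 5.2, 0], "dr": [0, 0, -14], "hand": 50},
])

```text
time: 9.9
eef_pos: [0.5479, 0.0707, 0.1702]
tool_rot: [0.988, 0.158, -0.002, 0.0]
force: [-0.4, 1.4, -0.2]
finger_gap: 0.0427
grip_force: 0.0
```

Call:
jog_arm([
  {"delta_pos": [0, 0, 0], "dr": [0, 0, 0], "hand": 50},
  {"delta_pos": [0, 0, 0], "dr": [0, 0, 0], "hand": 50},
  {"delta_pos": [0, 0, 0], "dr": [0, 0, 0], "hand": 50},
])

```text
time: 10.15
eef_pos: [0.5482, 0.0736, 0.1711]
tool_rot: [0.988, 0.155, -0.001, 0.0]
force: [0.2, -0.4, 0.3]
finger_gap: 0.0429
grip_force: 0.0
```

```bash
python3 look.py pics/w5.png wedge_0_mid offcut_a_mid
```

```text
10.15 [0.5482 0.0736 0.1711] [ 0.43  0.32 -0.26 -0.   -1.    1.46]
wedge_0_mid 0.87 [266. 147. 291. 265.] [0.5419 0.0772] [0.1197 0.0225] 13.3 z [0.029 0.03  0.032] zends [np.float64(0.03), np.float64(0.031)]
wedge_0_mid 0.47 [  0. 211. 147. 307.] [0.4097 0.272 ] [0.1796 0.0617] -51.8 z [0.008 0.009 0.01 ] zends [np.float64(0.009), np.float64(0.009)]
offcut_a_mid 0.57 [340. 111. 408. 246.] [ 0.5958 -0.0148] [0.13   0.0504] 30.7 z [0.019 0.022 0.024] zends [np.float64(0.022), np.float64(0.022)]
```

View pics/w5.png

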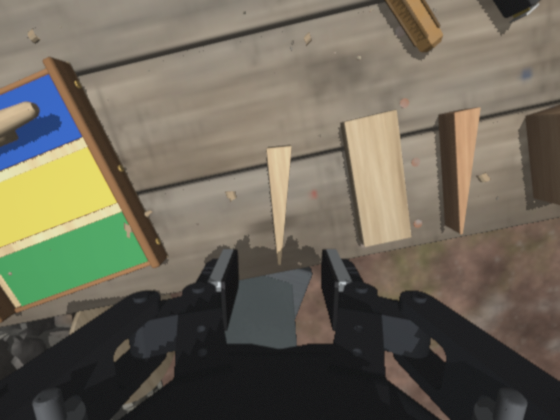

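The wedge is at (280,200) with its thick end at the top, (267–291,147), and its tip at (279,262). Next I'll fit its edges properly.

```bash
python3 - <<'E'
from h import *
s=sense();p=imaging.read_camera('wrist')
d=spotter.cut_out(p,'wedge_0_mid')[0]
X=cloud(p,d['mask'],s);X=X[X[:,2]>.024]
ar,T=cv2.minEnclosingTriangle(X[:,:2].astype(np.float32).reshape(-1,1,2));T=T[:,0];print(T.round(4))
c=np.array([.5419,.0732]);a=np.radians(17);ex=np.array([np.cos(a),np.sin(a)]);ey=np.array([-ex[1],ex[0]])
e=(X[:,:2]-c)@ex;f=(X[:,:2]-c)@ey
L=np.arange(-.05,.05,.005);hi=[];lo=[]
for u in L:
    q=abs(e-u-.0025)<.0025;hi.append(f[q].max());lo.append(f[q].min())
kh=np.polyfit(L+.0025,hi,1);kl=np.polyfit(L+.0025,lo,1)
print('edges deg',17+np.degrees(np.arctan([kh[0],kl[0]])),'offset mm',kh[1]*1e3,kl[1]*1e3,'e',e.min(),e.max())
# end face
M=np.linspace(-.009,.009,10);en=[e[abs(f-u)<.002].max() for u in M];k=np.polyfit(M,en,1);print('end normal deg',17-np.degrees(np.arctan(k[0])))
E
```

```text
Traceback (most recent call last):
IndexError: list index out of range
```

```bash
python3 - <<'E'
from h import *
s=sense();p=imaging.read_camera('wrist')
m=np.zeros((420,560),bool);m[138:272,255:300]=1
X=cloud(p,m,s);X=X[X[:,2]>.024]
c=np.array([.5419,.0732]);a=np.radians(17);ex=np.array([np.cos(a),np.sin(a)]);ey=np.array([-ex[1],ex[0]])
e=(X[:,:2]-c)@ex;f=(X[:,:2]-c)@ey
L=np.arange(-.05,.05,.005);hi=[];lo=[]
for u in L:
    q=abs(e-u-.0025)<.0025;hi.append(f[q].max());lo.append(f[q].min())
kh=np.polyfit(L+.0025,hi,1);kl=np.polyfit(L+.0025,lo,1)
print('edges deg',17+np.degrees(np.arctan([kh[0],kl[0]])),'offset mm',kh[1]*1e3,kl[1]*1e3,'e',e.min(),e.max())
M=np.linspace(-.009,.009,10);en=[e[abs(f-u)<.002].max() for u in M];k=np.polyfit(M,en,1);print('end normal deg',17-np.degrees(np.arctan(k[0])))
E
```

```text
edges deg [23.10380275 12.98791442] offset mm 5.938674194041486 -7.087338621211302 e -0.06028699610770163 0.06029293285927381
end normal deg 23.364717516944424
```

```bash
python3 - <<'E'
from h import *
a=go((.556,.077,.09),293)
E
```

```text
dpos [0.27, -0.03, 2.73] dr [-0.0, 0.0, -1.0] rows 2.0
```

Call:
jog_arm([
  {"delta_pos": [0.25, 0, 1.2], "dr": [0, 0, -1], "hand": 50},
  {"delta_pos": [0.25, 0, 2.2], "dr": [0, 0, -1], "hand": 50},
  {"delta_pos": [0.25, 0, 2.7], "dr": [0, 0, -1], "hand": 50},
  {"delta_pos": [0.25, 0, 2.7], "dr": [0, 0, -1], "hand": 50},
  {"delta_pos": [0.25, 0, 2.7], "dr": [0, 0, -1], "hand": 50},
])

```text
time: 10.87
eef_pos: [0.5558, 0.0757, 0.0907]
tool_rot: [0.98, 0.199, -0.001, 0.0]
force: [0.5, 0.1, 0.7]
finger_gap: 0.0427
grip_force: 0.0
```

```bash
python3 - <<'E'
from h import *
s=sense();p=imaging.read_camera('wrist');cv2.imwrite('pics/w6.png',p['color'][...,::-1])
Ri=Ro.from_quat(s['tool_rot']).inv();v,u=np.nonzero(p['range_z']>0)
X=cloud(p,np.ones((420,560),bool),s);l=Ri.apply(X-s['eef_pos']);print(s['eef_pos'],s['finger_gap'])
k=np.zeros((420,560),np.uint8);q=(X[:,2]>.022)&(X[:,2]<.038);k[v[q],u[q]]=1
n,lab,st,_=cv2.connectedComponentsWithStats(k)
# component nearest picture point in front of TCP
i=max(range(1,n),key=lambda j:st[j,4] if abs(st[j,0]+st[j,2]/2-280)<40 else 0);print(st[i])
g=l[q][lab[v[q],u[q]]==i];x,y=g[:,0],g[:,1];print('x',x.min(),x.max(),'y',y.min(),y.max())
L=np.arange(x.min()+.006,x.max()-.006,.004);hi=[y[abs(x-w)<.002].max() for w in L];lo=[y[abs(x-w)<.002].min() for w in L]
kh,kl=np.polyfit(L,hi,1),np.polyfit(L,lo,1);print('slopes deg',np.degrees(np.arctan([kh[0],kl[0]])),'at x=0',kh[1],kl[1])
M=np.arange(-.006,.006,.002);en=[x[abs(y-w)<.001].max() for w in M];print('end slope deg',np.degrees(np.arctan(np.polyfit(M,en,1)[0])),np.round(en,4))
E
```

```text
[0.55576362 0.07568425 0.0907449 ] 0.042654236439338716
[ 267  163   35  155 2981]
x -0.0742397868175756 0.04530746269593207 y -0.009595021888647165 0.014111325690353553
slopes deg [ 9.83988222 -0.13847795] at x=0 0.006353094417560164 -0.009281269545837264
end slope deg -0.555478501316757 [0.0453 0.0453 0.0452 0.0452 0.0452 0.0452]
```

View pics/w6.png

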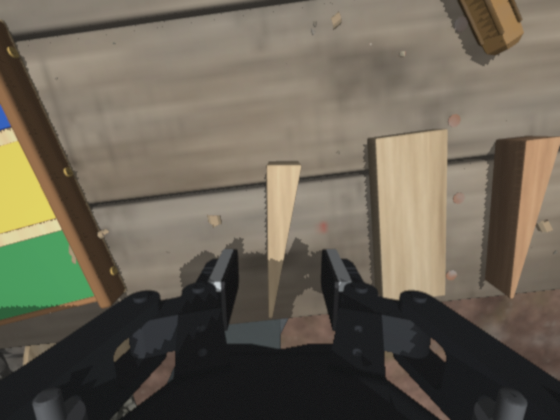

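The wedge at (281,240) is a right triangle in plan. Its flat long side is parallel to the tool x axis, and it lies between the fingers. Gripping it now.

Call:
jog_arm([
  {"delta_pos": [0.15, 0, 1.1], "dr": [0, 0, 0], "hand": 50},
  {"delta_pos": [0.15, 0, 2.0], "dr": [0, 0, 0], "hand": 50},
  {"delta_pos": [0.15, 0, 2.6], "dr": [0, 0, 0], "hand": 50},
  {"delta_pos": [0.15, 0, 2.85], "dr": [0, 0, 0], "hand": 50},
  {"delta_pos": [0.15, 0, 2.85], "dr": [0, 0, 0], "hand": 50},
  {"delta_pos": [0.15, 0, 2.85], "dr": [0, 0, 0], "hand": 5},
  {"delta_pos": [0.15, 0, 2.85], "dr": [0, 0, 0], "hand": 5},
  {"delta_pos": [0.15, 0, 2.85], "dr": [0, 0, 0], "hand": 5},
  {"delta_pos": [0.15, 0, 2.85], "dr": [0, 0, 0], "hand": 5},
  {"delta_pos": [0.15, 0, 2.85], "dr": [0, 0, 0], "hand": 5},
])

```text
time: 11.75
eef_pos: [0.5616, 0.0782, 0.0078]
tool_rot: [0.98, 0.2, 0.002, -0.0]
force: [-2.2, 1.4, 6.1]
finger_gap: 0.0167
grip_force: 58.3
```

Call:
jog_arm([
  {"delta_pos": [0, 0, -0.3], "dr": [0, 0, 0], "hand": 5},
  {"delta_pos": [0, 0, -1], "dr": [0, 0, 0], "hand": 5},
  {"delta_pos": [0, 0, -2], "dr": [0, 0, 0], "hand": 5},
  {"delta_pos": [0, 0, -3.2], "dr": [0, 0, 0], "hand": 5},
  {"delta_pos": [0, 0, -4.2], "dr": [0, 0, 0], "hand": 5},
  {"delta_pos": [0, 0, -4.8], "dr": [0, 0, 0], "hand": 5},
  {"delta_pos": [0, 0, -4.8], "dr": [0, 0, 0], "hand": 5},
  {"delta_pos": [0, 0, -4.8], "dr": [0, 0, 0], "hand": 5},
])

```text
time: 12.42
eef_pos: [0.5602, 0.0776, 0.1514]
tool_rot: [0.98, 0.199, 0.002, -0.001]
force: [-0.5, 0.2, -0.3]
finger_gap: 0.0168
grip_force: 57.2
```

```bash
python3 - <<'E'
from h import *
a=go((.475,.309,.155),218)
E
python3 held.py -.04 0
```

```text
dpos [0.4, -8.21, -0.12] dr [-0.03, -0.03, 14.99] rows 10.5
s 12.4167 [0.5602 0.0776 0.1514] held x [-0.0328  0.0391]
-0.038 y [-0.0091  0.002 ] z -0.0228
-0.022 y [-0.009   0.0038] z -0.0227
-0.008 y [-0.0105  0.009 ] z -0.0229
0.008 y [-0.0214  0.0202] z -0.023
0.022 y [-0.0096  0.0107] z -0.0226
0.038 y [-0.0098  0.0123] z -0.0222
mat_yellow_top 0.55 (array([0.4773, 0.3022]), array([0.1198, 0.0627]), -51.7)
mat_green_top 0.61 (array([0.4098, 0.2718]), array([0.1563, 0.062 ]), -51.7)
mat_blue_top 0.66 (array([0.5477, 0.3289]), array([0.0748, 0.0627]), -53.1)
kit_tray 0.59 (array([0.4741, 0.3077]), array([0.224 , 0.1792]), 37.7)
```

```bash
python3 - <<'E'
from h import *
a=go((.478,.3052,.15),218)
E
```

```text
dpos [0.48, -8.05, -0.06] dr [0.02, 0.03, 14.99] rows 10.5
```

Call:
jog_arm([
  {"delta_pos": [0.5, -0.8, 0], "dr": [0, 0, 1.4], "hand": 5},
  {"delta_pos": [0.5, -1.7, 0], "dr": [0, 0, 2.8], "hand": 5},
  {"delta_pos": [0.5, -2.7, 0], "dr": [0, 0, 4.2], "hand": 5},
  {"delta_pos": [0.5, -3.7, 0], "dr": [0, 0, 5.6], "hand": 5},
  {"delta_pos": [0.5, -4.7, 0], "dr": [0, 0, 7], "hand": 5},
  {"delta_pos": [0.5, -5.7, 0], "dr": [0, 0, 8.4], "hand": 5},
  {"delta_pos": [0.5, -6.6, 0], "dr": [0, 0, 9.8], "hand": 5},
  {"delta_pos": [0.5, -7.4, 0], "dr": [0, 0, 11.2], "hand": 5},
  {"delta_pos": [0.5, -7.9, 0], "dr": [0, 0, 12.6], "hand": 5},
  {"delta_pos": [0.5, -8.05, 0], "dr": [0, 0, 14], "hand": 5},
])

```text
time: 13.5
eef_pos: [0.4783, 0.3076, 0.1485]
tool_rot: [0.916, -0.4, -0.0, 0.001]
force: [0.9, -0.8, -0.4]
finger_gap: 0.0168
grip_force: 57.4
```

Call:
jog_arm([
  {"delta_pos": [0, 0, 0], "dr": [0, 0, 0.6], "hand": 5},
  {"delta_pos": [0, 0, 0], "dr": [0, 0, 1], "hand": 5},
  {"delta_pos": [0, 0, 0], "dr": [0, 0, 1], "hand": 5},
  {"delta_pos": [0, 0, 0], "dr": [0, 0, 1], "hand": 5},
  {"delta_pos": [0, 0, 0], "dr": [0, 0, 1], "hand": 5},
])

```text
time: 13.92
eef_pos: [0.4794, 0.3054, 0.149]
tool_rot: [0.899, -0.438, -0.0, 0.001]
force: [-0.1, -0.1, 0.3]
finger_gap: 0.0168
grip_force: 57.4
```

```bash
python3 - <<'E'
from h import *
a=go((.478,.3052,.0175),218)
E
python3 held.py -.04 0
```

```text
dpos [-0.02, 0.03, 4.38] dr [0.01, -0.0, 0.0] rows 3.2
s 13.9167 [0.4794 0.3054 0.149 ] held x [-0.0336  0.0385]
-0.038 y [-0.0083  0.0027] z -0.0227
-0.022 y [-0.0082  0.0046] z -0.0227
-0.008 y [-0.0097  0.0099] z -0.0229
0.008 y [-0.0207  0.0208] z -0.023
0.022 y [-0.0088  0.0115] z -0.0226
0.038 y [-0.009   0.0133] z -0.0222
mat_yellow_top 0.93 (array([0.4777, 0.301 ]), array([0.1181, 0.0626]), -51.7)
mat_green_top 0.77 (array([0.4073, 0.2744]), array([0.1645, 0.062 ]), -51.6)
mat_blue_top 0.75 (array([0.5222, 0.3605]), array([0.1556, 0.0623]), -51.5)
kit_tray 0.81 (array([0.4635, 0.3163]), array([0.2307, 0.2101]), 36.9)
```

Call:
jog_arm([
  {"delta_pos": [0, 0.03, 1.2], "dr": [0, 0, 0], "hand": 5},
  {"delta_pos": [0, 0.03, 2.4], "dr": [0, 0, 0], "hand": 5},
  {"delta_pos": [0, 0.03, 3.3], "dr": [0, 0, 0], "hand": 5},
  {"delta_pos": [0, 0.03, 3.8], "dr": [0, 0, 0], "hand": 5},
  {"delta_pos": [0, 0.03, 4.1], "dr": [0, 0, 0], "hand": 5},
  {"delta_pos": [0, 0.03, 4.25], "dr": [0, 0, 0], "hand": 5},
  {"delta_pos": [0, 0.03, 4.35], "dr": [0, 0, 0], "hand": 5},
  {"delta_pos": [0, 0.03, 4.35], "dr": [0, 0, 0], "hand": 5},
  {"delta_pos": [0, 0.03, 4.35], "dr": [0, 0, 0], "hand": 5},
])

```text
time: 14.92
eef_pos: [0.4794, 0.3057, 0.0201]
tool_rot: [0.899, -0.438, 0.0, -0.001]
force: [0.6, 0.8, -0.1]
finger_gap: 0.0168
grip_force: 57.4
```

Call:
jog_arm([
  {"delta_pos": [0, 0, 0.02], "dr": [0, 0, 0], "hand": 5},
  {"delta_pos": [0, 0, 0.02], "dr": [0, 0, 0], "hand": 5},
  {"delta_pos": [0, 0, 0.02], "dr": [0, 0, 0], "hand": 5},
])

```text
time: 15.17
eef_pos: [0.479, 0.3054, 0.0192]
tool_rot: [0.899, -0.438, 0.0, -0.001]
force: [-0.3, 0.4, -0.0]
finger_gap: 0.0174
grip_force: 57.4
```

Call:
jog_arm([
  {"delta_pos": [0, 0, 0.05], "dr": [0, 0, 0], "hand": 5},
  {"delta_pos": [0, 0, 0.08], "dr": [0, 0, 0], "hand": 5},
  {"delta_pos": [0, 0, 0.08], "dr": [0, 0, 0], "hand": 5},
  {"delta_pos": [0, 0, 0.08], "dr": [0, 0, 0], "hand": 5},
])

```text
time: 15.5
eef_pos: [0.4789, 0.3054, 0.0168]
tool_rot: [0.899, -0.438, 0.0, -0.0]
force: [-1.9, 0.2, 6.2]
finger_gap: 0.0167
grip_force: 58.1
```

Contact (6 N). Releasing and rising.

Call:
jog_arm([
  {"delta_pos": [0, 0, 0], "dr": [0, 0, 0], "hand": 40},
  {"delta_pos": [0, 0, 0], "dr": [0, 0, 0], "hand": 40},
  {"delta_pos": [0, 0, 0], "dr": [0, 0, 0], "hand": 40},
  {"delta_pos": [0, 0, -0.5], "dr": [0, 0, 0], "hand": 40},
  {"delta_pos": [0, 0, -1.5], "dr": [0, 0, 0], "hand": 40},
  {"delta_pos": [0, 0, -2.7], "dr": [0, 0, 0], "hand": 40},
  {"delta_pos": [0, 0, -4], "dr": [0, 0, 0], "hand": 70},
  {"delta_pos": [0, 0, -5], "dr": [0, 0, 0], "hand": 70},
  {"delta_pos": [0, 0, -5], "dr": [0, 0, 0], "hand": 70},
  {"delta_pos": [0, 0, -5], "dr": [0, 0, 0], "hand": 70},
])

```text
time: 16.33
eef_pos: [0.4794, 0.3058, 0.168]
tool_rot: [0.899, -0.439, 0.001, -0.002]
force: [-0.9, -1.7, -1.0]
finger_gap: 0.0597
grip_force: 0.0
```

```bash
python3 look.py pics/w7.png wedge_0_mid horn_cleat_mid mat_green_top; python3 - <<'E'
from h import *
P=go((.5958,-.0155,.15),120.7);go((.5958,-.0155,.15),300.7)
E
```

```text
16.3333 [0.4794 0.3058 0.168 ] [ 0.85  0.34 -0.23 -0.   -1.   -0.19]
wedge_0_mid 0.75 [270. 160. 296. 279.] [0.4644 0.325 ] [0.1271 0.0264] -55.7 z [0.01  0.039 0.04 ] zends [np.float64(0.039), np.float64(0.039)]
wedge_0_mid 0.5 [320. 135. 390. 289.] [0.412  0.2797] [0.1647 0.0772] -50.8 z [0.008 0.009 0.011] zends [np.float64(0.009), np.float64(0.009)]
horn_cleat_mid 0.9 [195. 149. 231. 257.] [0.5344 0.3495] [0.1089 0.0298] -52.5 z [0.026 0.042 0.044] zends [np.float64(0.041), np.float64(0.044)]
mat_green_top 0.84 [320. 135. 389. 290.] [0.4128 0.2794] [0.1655 0.0769] -51.3 z [0.008 0.009 0.011] zends [np.float64(0.009), np.float64(0.009)]
dpos [10.82, 3.46, 0.49] dr [0.03, -0.04, 19.45] rows 13.6
dpos [10.82, 3.46, 0.49] dr [0.04, 0.03, -16.55] rows 11.6
```

View pics/w7.png

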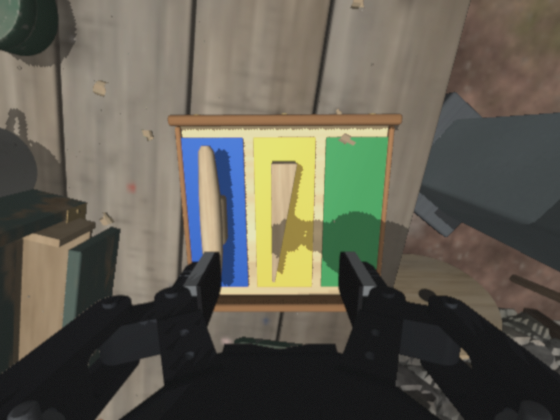

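The cleat lies along the blue mat at (208,200). The wedge lies along the yellow mat at (283,220) and looks centred. On to the offcut.

Call:
jog_arm([
  {"delta_pos": [1.1, 0.3, 0], "dr": [0, 0, -1.4], "hand": 75},
  {"delta_pos": [2.2, 0.7, 0], "dr": [0, 0, -2.8], "hand": 75},
  {"delta_pos": [3.4, 1.1, 0], "dr": [0, 0, -4.2], "hand": 75},
  {"delta_pos": [4.6, 1.5, 0], "dr": [0, 0, -5.6], "hand": 75},
  {"delta_pos": [5.8, 1.9, 0], "dr": [0, 0, -7], "hand": 75},
  {"delta_pos": [7, 2.3, 0], "dr": [0, 0, -8.4], "hand": 75},
  {"delta_pos": [8.2, 2.7, 0], "dr": [0, 0, -9.8], "hand": 75},
  {"delta_pos": [9.3, 3.0, 0], "dr": [0, 0, -11.2], "hand": 75},
  {"delta_pos": [10.2, 3.3, 0], "dr": [0, 0, -12.6], "hand": 75},
  {"delta_pos": [10.7, 3.45, 0], "dr": [0, 0, -14], "hand": 75},
])

```text
time: 17.37
eef_pos: [0.5947, -0.0149, 0.1641]
tool_rot: [0.99, 0.143, -0.002, 0.0]
force: [0.6, 0.9, -0.6]
finger_gap: 0.0644
grip_force: 0.0
```

Call:
jog_arm([
  {"delta_pos": [0.1, 0, 0], "dr": [0, 0, -1.4], "hand": 75},
  {"delta_pos": [0.1, 0, 0.5], "dr": [0, 0, -2.5], "hand": 75},
  {"delta_pos": [0.1, 0, 0.5], "dr": [0, 0, -2.5], "hand": 75},
  {"delta_pos": [0.1, 0, 0.5], "dr": [0, 0, -2.5], "hand": 75},
  {"delta_pos": [0.1, 0, 0.5], "dr": [0, 0, -2.5], "hand": 75},
])

```text
time: 17.78
eef_pos: [0.5974, -0.0107, 0.1505]
tool_rot: [0.969, 0.248, -0.001, 0.0]
force: [0.4, -0.1, 0.7]
finger_gap: 0.0641
grip_force: 0.0
```

```bash
python3 look.py pics/w8.png offcut_a_mid wedge_1_mid; python3 - <<'E'
from h import *
P=go((.5958,-.0155,.005),300.7)
E
```

```text
17.7833 [ 0.5974 -0.0107  0.1505] [ 0.25  0.41 -0.17  0.   -0.99  1.82]
offcut_a_mid 0.96 [253. 140. 307. 271.] [ 0.5958 -0.0146] [0.1299 0.0499] 30.2 z [0.021 0.022 0.024] zends [np.float64(0.022), np.float64(0.022)]
wedge_1_mid 0.67 [350. 147. 391. 257.] [ 0.6302 -0.0646] [0.1042 0.0532] 19.5 z [0.011 0.03  0.031] zends [np.float64(0.028), np.float64(0.03)]
dpos [-0.14, 0.12, 4.88] dr [0.0, -0.01, -0.39] rows 3.5
```

View pics/w8.png

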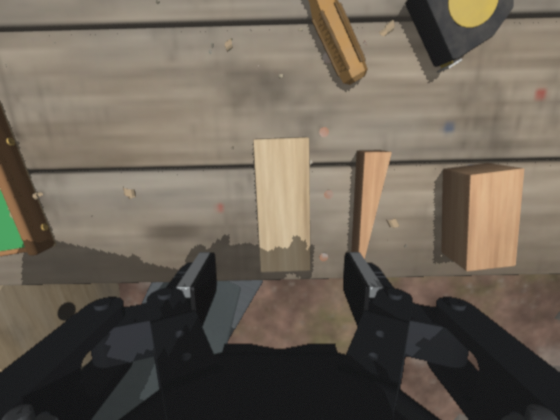

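The offcut at (282,205) lies between the fingers, and the red wedge at (370,200) is about 40 mm clear of it. Going down.

Call:
jog_arm([
  {"delta_pos": [-0.1, 0.08, 1.2], "dr": [0, 0, -0.35], "hand": 75},
  {"delta_pos": [-0.1, 0.08, 2.4], "dr": [0, 0, -0.35], "hand": 75},
  {"delta_pos": [-0.1, 0.08, 3.5], "dr": [0, 0, -0.35], "hand": 75},
  {"delta_pos": [-0.1, 0.08, 4.3], "dr": [0, 0, -0.35], "hand": 75},
  {"delta_pos": [-0.1, 0.08, 4.75], "dr": [0, 0, -0.35], "hand": 75},
  {"delta_pos": [-0.1, 0.08, 4.95], "dr": [0, 0, -0.35], "hand": 75},
  {"delta_pos": [-0.1, 0.08, 4.95], "dr": [0, 0, -0.35], "hand": 75},
  {"delta_pos": [-0.1, 0.08, 4.95], "dr": [0, 0, -0.35], "hand": 75},
])

```text
time: 18.6
eef_pos: [0.597, -0.014, 0.0034]
tool_rot: [0.965, 0.263, 0.001, 0.0]
force: [-0.1, 0.3, 0.4]
finger_gap: 0.0639
grip_force: 0.0
```

Call:
jog_arm([
  {"delta_pos": [0, 0, 0], "dr": [0, 0, 0], "hand": 30},
  {"delta_pos": [0, 0, 0], "dr": [0, 0, 0], "hand": 30},
  {"delta_pos": [0, 0, 0], "dr": [0, 0, 0], "hand": 30},
  {"delta_pos": [0, 0, 0], "dr": [0, 0, 0], "hand": 30},
  {"delta_pos": [0, 0, 0], "dr": [0, 0, 0], "hand": 30},
])

```text
time: 19.02
eef_pos: [0.5976, -0.0139, 0.0046]
tool_rot: [0.965, 0.263, 0.002, 0.0]
force: [-2.0, 0.3, 5.5]
finger_gap: 0.0482
grip_force: 64.4
```

Call:
jog_arm([
  {"delta_pos": [0, 0, -0.3], "dr": [0, 0, 0], "hand": 30},
  {"delta_pos": [0, 0, -0.9], "dr": [0, 0, 0], "hand": 30},
  {"delta_pos": [0, 0, -1.8], "dr": [0, 0, 0], "hand": 30},
  {"delta_pos": [0, 0, -2.9], "dr": [0, 0, 0], "hand": 30},
  {"delta_pos": [0, 0, -4], "dr": [0, 0, 0], "hand": 30},
  {"delta_pos": [0, 0, -4.8], "dr": [0, 0, 0], "hand": 30},
  {"delta_pos": [0, 0, -4.8], "dr": [0, 0, 0], "hand": 30},
  {"delta_pos": [0, 0, -4.8], "dr": [0, 0, 0], "hand": 30},
])

```text
time: 19.68
eef_pos: [0.5966, -0.0141, 0.1486]
tool_rot: [0.965, 0.263, 0.002, -0.0]
force: [-0.4, 0.1, -1.5]
finger_gap: 0.0485
grip_force: 63.8
```

```bash
python3 held.py -.035 0.01|head -12;  python3 - <<'E'
from h import *
print(sense()['finger_gap'])
P=go((.4068,.2754,.15),218)
E
```

```text
s 19.6833 [ 0.5966 -0.0141  0.1486] held x [-0.0361  0.063 ]
-0.038 y [-0.0242  0.0229] z -0.0179
-0.022 y [-0.0245  0.0231] z -0.0179
-0.008 y [-0.025   0.0236] z -0.0179
0.008 y [-0.0286  0.0287] z -0.018
0.022 y [-0.0246  0.023 ] z -0.0177
0.038 y [-0.0246  0.0229] z -0.0178
0.053 y [-0.0246  0.0229] z -0.0177
0.068 y [-0.0245  0.0226] z -0.0173
mat_green_top 0.61 (array([ 0.6795, -0.2024]), array([0.1166, 0.0847]), 36.1)
kit_tray 0.61 (array([0.4876, 0.2135]), array([0.1438, 0.0447]), 21.0)
0.04880152095147319
dpos [-0.51, -11.51, -0.15] dr [0.01, 0.04, 16.5] rows 11.5
```

Call:
jog_arm([
  {"delta_pos": [0, -0.9, 0], "dr": [0, 0, 1.4], "hand": 30},
  {"delta_pos": [-0.1, -2.1, 0], "dr": [0, 0, 2.8], "hand": 30},
  {"delta_pos": [-0.2, -3.3, 0], "dr": [0, 0, 4.2], "hand": 30},
  {"delta_pos": [-0.3, -4.5, 0], "dr": [0, 0, 5.6], "hand": 30},
  {"delta_pos": [-0.4, -5.7, 0], "dr": [0, 0, 7], "hand": 30},
  {"delta_pos": [-0.5, -6.9, 0], "dr": [0, 0, 8.4], "hand": 30},
  {"delta_pos": [-0.5, -8.1, 0], "dr": [0, 0, 9.8], "hand": 30},
  {"delta_pos": [-0.5, -9.3, 0], "dr": [0, 0, 11.2], "hand": 30},
  {"delta_pos": [-0.5, -10.4, 0], "dr": [0, 0, 12.6], "hand": 30},
  {"delta_pos": [-0.5, -11.2, 0], "dr": [0, 0, 14], "hand": 30},
])

```text
time: 20.77
eef_pos: [0.4111, 0.269, 0.1458]
tool_rot: [0.951, -0.309, -0.0, 0.001]
force: [0.7, 0.0, -1.3]
finger_gap: 0.0485
grip_force: 63.7
```

Call:
jog_arm([
  {"delta_pos": [0.1, -0.1, 0], "dr": [0, 0, 1.4], "hand": 30},
  {"delta_pos": [0.1, -0.1, 0], "dr": [0, 0, 2.5], "hand": 30},
  {"delta_pos": [0.1, -0.1, 0], "dr": [0, 0, 2.5], "hand": 30},
  {"delta_pos": [0.1, -0.1, 0], "dr": [0, 0, 2.5], "hand": 30},
  {"delta_pos": [0.1, -0.1, 0], "dr": [0, 0, 2.5], "hand": 30},
  {"delta_pos": [0.1, -0.1, 0], "dr": [0, 0, 2.5], "hand": 30},
])

```text
time: 21.27
eef_pos: [0.4169, 0.2678, 0.1463]
tool_rot: [0.913, -0.409, -0.0, 0.0]
force: [-0.2, -0.5, -0.8]
finger_gap: 0.0484
grip_force: 63.7
```

```bash
python3 held.py -.035 0.01|grep -v z; python3 - <<'E'
from h import *
P=go((.4072,.2733,.013),218)
E
```

```text
s 21.2667 [0.4169 0.2678 0.1463] held x [-0.0368  0.0623]
mat_yellow_top 0.82 (array([0.4635, 0.3191]), array([0.1636, 0.0622]), -51.7)
mat_green_top 0.88 (array([0.4552, 0.2144]), array([0.0605, 0.0115]), 41.5)
mat_blue_top 0.86 (array([0.5189, 0.3652]), array([0.1675, 0.0635]), -51.7)
kit_tray 0.82 (array([0.4674, 0.3182]), array([0.2255, 0.2078]), 38.8)
dpos [-0.35, 0.13, 4.45] dr [-0.0, 0.0, 0.74] rows 3.2
```

Call:
jog_arm([
  {"delta_pos": [-0.35, 0.13, 0.5], "dr": [0, 0, 0.75], "hand": 30},
  {"delta_pos": [-0.35, 0.13, 1.5], "dr": [0, 0, 0.75], "hand": 30},
  {"delta_pos": [-0.35, 0.13, 2.6], "dr": [0, 0, 0.75], "hand": 30},
  {"delta_pos": [-0.35, 0.13, 3.4], "dr": [0, 0, 0.75], "hand": 30},
  {"delta_pos": [-0.35, 0.13, 3.7], "dr": [0, 0, 0.75], "hand": 30},
  {"delta_pos": [-0.35, 0.13, 3.7], "dr": [0, 0, 0.75], "hand": 30},
  {"delta_pos": [-0.35, 0.13, 3.7], "dr": [0, 0, 0.75], "hand": 30},
])

```text
time: 22.1
eef_pos: [0.4076, 0.274, 0.0361]
tool_rot: [0.899, -0.438, 0.0, -0.0]
force: [-0.2, 0.0, -1.0]
finger_gap: 0.0485
grip_force: 63.6
```

```bash
python3 - <<'E'
from h import *
P=go((.4072,.2733,.0135),218)
E
```

```text
dpos [0.01, 0.02, 0.75] dr [-0.01, -0.0, 0.0] rows 0.5
```

Call:
jog_arm([
  {"delta_pos": [0, 0.02, 0.3], "dr": [0, 0, 0], "hand": 30},
  {"delta_pos": [0, 0.02, 0.55], "dr": [0, 0, 0], "hand": 30},
  {"delta_pos": [0, 0.02, 0.7], "dr": [0, 0, 0], "hand": 30},
  {"delta_pos": [0, 0.02, 0.75], "dr": [0, 0, 0], "hand": 30},
  {"delta_pos": [0, 0.02, 0.75], "dr": [0, 0, 0], "hand": 30},
  {"delta_pos": [0, 0.02, 0.75], "dr": [0, 0, 0], "hand": 30},
])

```text
time: 22.6
eef_pos: [0.4064, 0.2731, 0.0136]
tool_rot: [0.899, -0.439, 0.0, -0.0]
force: [-1.6, -0.1, 3.9]
finger_gap: 0.0485
grip_force: 64.3
```

Touched down at 3.9 N. Releasing to 72 % and rising.

Call:
jog_arm([
  {"delta_pos": [0, 0, 0], "dr": [0, 0, 0], "hand": 70},
  {"delta_pos": [0, 0, 0], "dr": [0, 0, 0], "hand": 70},
  {"delta_pos": [0, 0, 0], "dr": [0, 0, 0], "hand": 70},
  {"delta_pos": [0, 0, -0.5], "dr": [0, 0, 0], "hand": 70},
  {"delta_pos": [0, 0, -1.5], "dr": [0, 0, 0], "hand": 70},
  {"delta_pos": [0, 0, -2.7], "dr": [0, 0, 0], "hand": 70},
  {"delta_pos": [0, 0, -4], "dr": [0, 0, 0], "hand": 70},
  {"delta_pos": [0, 0, -5.2], "dr": [0, 0, 0], "hand": 70},
  {"delta_pos": [0, 0, -6.2], "dr": [0, 0, 0], "hand": 70},
  {"delta_pos": [0, 0, -6.7], "dr": [0, 0, 0], "hand": 70},
])

```text
time: 23.43
eef_pos: [0.4079, 0.2743, 0.2187]
tool_rot: [0.899, -0.438, 0.001, -0.004]
force: [-0.4, 0.6, -0.3]
finger_gap: 0.0601
grip_force: 0.0
```

Call:
jog_arm([
  {"delta_pos": [0.7, -0.7, 0], "dr": [0, 0, 0], "hand": 70},
  {"delta_pos": [1.4, -1.4, 0], "dr": [0, 0, 0], "hand": 70},
  {"delta_pos": [1.7, -1.7, 0], "dr": [0, 0, 0], "hand": 70},
  {"delta_pos": [1.7, -1.7, 0], "dr": [0, 0, 0], "hand": 70},
  {"delta_pos": [1.7, -1.7, 0], "dr": [0, 0, 0], "hand": 70},
  {"delta_pos": [1.7, -1.7, 0], "dr": [0, 0, 0], "hand": 70},
])

```text
time: 23.93
eef_pos: [0.4772, 0.264, 0.2135]
tool_rot: [0.899, -0.439, -0.0, 0.001]
force: [0.8, -0.4, 0.3]
finger_gap: 0.0596
grip_force: 0.0
```

```bash
python3 - <<'E'
from h import *
s=sense();p=imaging.read_camera('wrist');cv2.imwrite('pics/w9.png',p['color'][...,::-1]);print(s['time'],s['eef_pos'])
X=cloud(p,np.ones((420,560),bool),s)
u=np.array([np.cos(np.radians(-51.9)),np.sin(np.radians(-51.9))]);w=np.array([-u[1],u[0]])
for n,c,h in(('cleat',(.5199,.3643),.044),('wedge',(.4633,.3198),.039),('offcut',(.4066,.2754),.031)):
    d=X[:,:2]-c;q=(abs(X[:,2]-h)<.006)&(abs(d@w)<.034)&(abs(d@u)<.082)
    e,f=d[q]@u,d[q]@w
    print(n,'along',np.percentile(e,[.3,99.7]).round(4),'across',np.percentile(f,[.3,99.7]).round(4),rect(X[q]))
    hm=abs(X[:,2]-.009)<.003
E
```

```text
23.9333 [0.47718005 0.2639622  0.21345873]
cleat along [-0.0246  0.0755] across [-0.0104  0.009 ] (array([0.5342, 0.3446]), array([0.1027, 0.0202]), -52.3)
wedge along [-0.0578  0.0596] across [-0.0103  0.0127] (array([0.4641, 0.3209]), array([0.12 , 0.023]), -52.0)
offcut along [-0.0648  0.0643] across [-0.0261  0.0234] (array([0.405 , 0.2748]), array([0.13  , 0.0502]), -51.9)
```

View pics/w9.png

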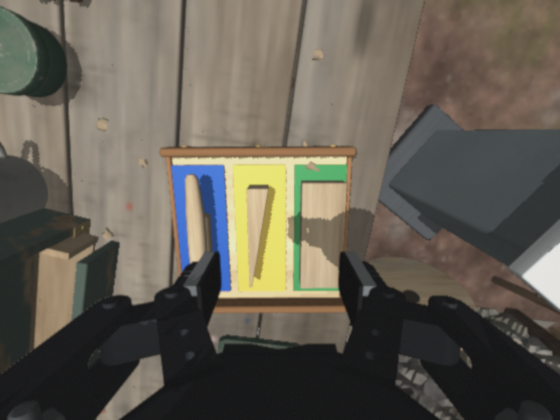

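All three pieces sit within about 2 mm and 1° of their mats: cleat (200,225), wedge (258,235), offcut (322,235). The gripper is clear of everything, so I'm handing in.

```bash
python3 -c "
from rig import r
print(r.finish_job())"
```

```text
the job is handed in; nothing more can be done
None
```

I placed the cleat on blue, the pale wedge on yellow and the pale offcut on green, in that order and centred to about 2 mm in the last wrist picture. I kept well clear of the reddish pieces but did not re-measure them, and handed the job in at about 24 s (no verdict returned).

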